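Sort two printing blocks from the drying rack into the pass and reject nests

ROBOT

A 7-joint arm with a two-finger parallel gripper is mounted at the origin on the work surface. World frame = base frame: x ahead of the robot, y to its left, z up, the work surface at z = 0. Lengths are in m, angles in rad, forces in N, time in s.
With the tool pointing down it reaches from about 0.4 to 0.925 m from the base axis. Payload 4.1 kg.
Tool frame: the origin (TCP) lies at the very end of the fingers, on their centre line; the grasp point (between the pads) lies 19 mm behind it (robot.hold_point_z is the distance from the TCP to the grasp point, in m); x points along the fingers, z is the direction in which the jaws open and shut, and the axes are right-handed (so a half turn about x gives the same grasp; the last joint's range is limited). The gripper opens to 85 mm and grips with 20 to 120 N. Pads are 22 mm wide; open, the fingers measure 114 mm over their backs; the gripper's body (76 mm by 85 mm) begins 54 mm behind the grasp point. The pads swing forward as they close: fully open they stand 13 mm farther back than shut.
Start: joints at [-1.326, 0.398, 0.045, 1.537, -0.019, 1.207, -0.051], TCP at [0.219, 0.612, 0.231] pointing down, gripper open.
Joint ranges: [-2.82, 2.82], [-0.49, 2.23], [-1.37, 1.46], [0, 2.46], [-1.36, 4.5], [0.23, 2], [-2.94, 2.94]. Speed limits (rad/s): [2.57, 2.57, 3.14, 3.14, 3.14, 3.14, 3.14].

INTERFACE

Orientations are given as a unit quaternion [w, x, y, z].
In Python, from workcell import robot, vision, ticket gives the robot as it stands.
- The arm moves only by the tool step_arm, never from a script. Its argument "steps" is a list of rows, each an object with "xyz": the shift along the tool's x, y, z in cm, a list of three; "delta_rot": the turn, a rotation vector about the tool's x, y, z in degrees, a list of three; "hand": the opening, from -1 (shut) to 1 (fully open). In form: [{"xyz": [x, y, z], "delta_rot": [ax, ay, az], "hand": hand}, ...]. A call has 1 to 8 rows; each row is the pose to reach, as a shift and turn from the pose commanded when the call began, along the tool's axes at that moment; what a row does not reach only later rows make up. A row lasts 1/12 s, in which the tool goes at most 41.7 mm and 7.16 degrees, less where a joint would pass 70% of its speed; a pose out of reach is approached as far as the arm can. A call with a gripper value outside its range is refused whole. The fingers move at their own pace and stop on an object; the grip force is fixed at half the most. Time passes only in rows, so rows that repeat a pose let the fingers close. It gives the time, the measured TCP pose, the force and the opening at its end, in the units of the state.
- robot.state(): the state, without advancing time (a new reading comes with each control period).
- vision.snapshot(name): name is "scene" or "side" or "wrist"; returns a dict with "img" (420x560x3 uint8, blue, green, red), "fovy" (degrees; the focal length in pixels is half the picture's height over the tangent of half this angle, whatever the lens; pixels are square), "cx", "cy" (the principal point, pixels), "D" ([k1, k2, p1, p2, k3] as OpenCV has them; the pictures are not rectified), "pose" (4x4, takes a point from camera to world coordinates). Camera axes: x right, y down, z forward; pixel columns grow to the right and rows downward; lengths in m; the calibration is good to about 2 mm. A picture is of the moment at which its call begins. There is no depth.
- ticket.finish_job(): hands the job in, once; it reports no verdict.
Trained networks look in a picture, given as the dict that the camera call returned (one of the last four; its "shot" number tells which), for a name from the list of things; names that differ only in an ending like _2 or _b are one class to them, and where a whole thing is asked for, a point or a joint stands for the part that bears it (a point fixed in the world has none). Each returns a list of dicts, best first, with "confidence" (0 to 1); they miss things now and then, are a little off and sometimes report something else, mostly with a low value. They report only what shows in the picture. A call takes as long as a camera call. They do not tell look-alikes from the thing itself.
- vision.spot_in(query, picture): "at" ([column, row] as shares, 0 to 1, of the picture: columns of its width, rows of its height, amid what is visible of it).
- vision.silhouettes(query, picture): "pixels" (420x560 bool, what is visible of it) and "at" ([column, row] as shares, 0 to 1, of the picture: columns of its width, rows of its height, amid what is visible of it).
- vision.mark_of(query, picture): "at" ([column, row] as shares, 0 to 1, of the picture: columns of its width, rows of its height: a listed point, or the origin of a listed thing).
The state is a dict: "clock": time; "q": joint angles; "joint_vel": joint speeds; "effort": joint torques, N m; "tcp_pos": TCP position; "orientation": TCP orientation; "force": force on the tool from outside, world axes, zero at the start; "moment": the same for the moment, N m; "width": finger opening in m.
Only numpy, scipy, OpenCV 4.12 (cv2) and the standard library are available. Lean on these libraries where they do the work, as an engineer would, in place of code of your own. Each camera call takes 0.05 s, during which the arm holds its last target. There are 200 camera calls.

TASK

Two cleaned printing blocks are locked in the drying rack by the orange turn-button: turn it anticlockwise all the way to its stop and leave it open. Then lower the green-dotted block gently into the green (pass) nest and the red-dotted block into the red (reject) nest, face up, flat on the seat between the two cheeks, and let go. The rack bares only a block's short ends and a nest only its long sides, so each will have to be put down and taken again the other way; leave the bottle, tin and brush undisturbed.

Things in the scene. Friction and masses are not known exactly. Their poses are not given: they have to be found in the camera images.
- rack: fixed grey drying rack, base 76 x 132 mm (x, y), origin under its centre. Two block pockets, centres y = +-36 mm, length along x, floor z = 4 mm. Steel walls along the long sides (50 mm long, 5 thick, up to z = 28 mm, flush with the block's top, 2 mm play); at the ends only lips up to z = 7 mm (x = +-29 to 32 mm), so a block can be gripped only across its 54 mm length.
- turn_button (a joint): angle (rad) of the orange turn-button, on a vertical axis at the rack's centre between the pockets. At 0 its bar lies along the rack's y, over both blocks, holding them down; grows anticlockwise seen from above; end stop at 1.45 (bar nearly along the rack's x, blocks free). Starts at 0 to 0.3.
- knob_grip (a point): on the turn-button's axis, mid-height of its upright orange grip fin (54 mm above the table). Fin 12 mm thick, 34 mm long, z = 35 to 64 mm, its length along the bar. The bar is 12 mm wide, 64 mm long, z = 30 to 35 mm. Turns with the button: its y axis lies along the bar, its x axis across the fin.
- block_green: loose printing block, dark wood, 54 x 34 x 24 mm (x, y, z), with a copper ornament plate and a green dot 15 mm across on its top, the dot towards its +x end. Origin: centre of its underside. Starts in one of the two rack pockets (either one), its length along the rack's x.
- block_red: loose printing block, dark wood, 54 x 34 x 24 mm (x, y, z), with a copper ornament plate and a red dot 15 mm across on its top, the dot towards its +x end. Origin: centre of its underside. Starts in one of the two rack pockets (either one), its length along the rack's x.
- nest_green: fixed green (pass) nest. Base 77 x 52 mm, its top, the seat, at z = 4 mm; origin under its centre. Block length goes along x, either way round. green cheeks at both ends (x = +-29.5 to 36.5 mm, 36 mm wide, up to z = 34 mm, taller than the block) leave no finger room; along the sides (y = +-20.5 to 23.5 mm) only lips up to z = 7 mm. Block has 2.5 mm play at each end, 3.5 mm each side.
- nest_red: fixed red (reject) nest. Base 77 x 52 mm, its top, the seat, at z = 4 mm; origin under its centre. Block length goes along x, either way round. red cheeks at both ends (x = +-29.5 to 36.5 mm, 36 mm wide, up to z = 34 mm, taller than the block) leave no finger room; along the sides (y = +-20.5 to 23.5 mm) only lips up to z = 7 mm. Block has 2.5 mm play at each end, 3.5 mm each side.
- bottle: bystander: loose amber glass bottle, 56 mm across, 115 mm high, origin under its centre. Not to be disturbed.
- tin: bystander: loose steel ink tin, 72 mm across, 50 mm high, origin under its centre. Not to be disturbed.
- brush: bystander: loose green-bristled brush with a wooden back, 150 x 50 x 45 mm, long along its x, origin under its centre. Not to be disturbed.
Not all that is in view belongs to the job. Leave any purple look-alike of the rack alone.

How it is judged:
By the outcome, as a careful person would: the job done as asked, in the order asked, and still so for the second after the job is handed in, with the robot touching nothing.
It also fails if it takes over 72 s, if anything falls off the work surface, if the arm or the gripper's body presses on something with over 40 N, if the wrist force passes 120 N, or if a joint passes its speed limit or range.

## Working session

There is one attempt and no reset: what is moved stays moved. The work goes in short steps, Python scripts to look and compute and a tool call to move; the robot and the scene stay as the last step left them, time stands still between calls to the robot, and variables do not carry over. Pictures are saved under pics/ and viewed, about 8 in all and at most 12, crops included, and the job is handed in when it is done.

Besides the shell and the picture viewer there is one more tool, called after "Call:" by a JSON object that holds its "name" and its "arguments", one argument or row to a line. step_arm: Moves the arm, as the interface text tells. Its arguments: {"type":"object","properties":{"steps":{"type":"array","items":{"type":"object","properties":{"xyz":{"type":"array","items":{"type":"number"}},"delta_rot":{"type":"array","items":{"type":"number"}},"hand":{"type":"number"}}}}},"required":["steps"]}

```bash
mkdir -p pics
cat > h.py <<'E'
import numpy as np, cv2
from workcell import robot, vision, ticket
from scipy.spatial.transform import Rotation as R
def K(p):
    f=210/np.tan(np.radians(p['fovy'])/2); return np.array([[f,0,p['cx']],[0,f,p['cy']],[0,0,1.]])
def ray(p,uv):
    u=cv2.undistortPoints(np.array([[uv]],float),K(p),np.array(p['D'],float))[0,0]
    T=np.array(p['pose']); return T[:3,3],T[:3,:3]@np.array([u[0],u[1],1])
def onz(p,uv,z):
    o,d=ray(p,uv); return (o+d*(z-o[2])/d[2])[:2]
def proj(p,X):
    T=np.linalg.inv(np.array(p['pose'])); X=np.atleast_2d(X).astype(float)
    return cv2.projectPoints(X,cv2.Rodrigues(T[:3,:3])[0],T[:3,3],K(p),np.array(p['D'],float))[0][:,0]
def rot(): 
    q=robot.state()['orientation']; return R.from_quat([q[1],q[2],q[3],q[0]])
E
python3 - <<'E'
from h import *
ims=[]
for n in ['scene','side','wrist']:
    p=vision.snapshot(n); cv2.imwrite(f'pics/{n}0.png',p['img'])
    print(n,p['fovy'],np.round(p['pose'],3).tolist())
    if n!='wrist':
        for q in ['rack','knob_grip','block_green','block_red','nest_green','nest_red','bottle','tin','brush']:
            z=.054 if q=='knob_grip' else .004 if 'block' in q else 0
            for r in vision.mark_of(q,p)[:3]:
                uv=np.array(r['at'])*[560,420]; print(q,uv.round(),round(r['confidence'],2),onz(p,uv,z).round(3))
s=robot.state(); print(s); print(rot().as_matrix().round(3))
E
```

```text
scene 47.30040888803411 [[-0.358, 0.782, -0.51, 1.093], [0.934, 0.297, -0.201, 0.205], [-0.006, -0.548, -0.836, 0.914], [0.0, 0.0, 0.0, 1.0]]
rack [399. 254.] 0.7 [0.538 0.251]
rack [394. 184.] 0.57 [0.356 0.193]
knob_grip [405. 241.] 0.71 [0.536 0.251]
knob_grip [396. 172.] 0.54 [0.366 0.19 ]
block_green [392. 249.] 0.62 [0.534 0.233]
block_red [418. 262.] 0.62 [0.545 0.292]
nest_green [197. 225.] 0.82 [ 0.626 -0.193]
nest_red [204. 173.] 0.9 [ 0.487 -0.244]
bottle [272. 263.] 0.87 [0.655 0.001]
tin [389. 246.] 0.73 [0.527 0.226]
tin [406. 244.] 0.72 [0.507 0.257]
tin [310. 177.] 0.7 [ 0.406 -0.   ]
brush [287. 318.] 0.79 [0.76  0.076]
side 54.23628157195298 [[0.998, -0.053, 0.045, 0.528], [-0.07, -0.782, 0.62, -0.55], [0.002, -0.621, -0.784, 0.726], [0.0, 0.0, 0.0, 1.0]]
rack [262. 145.] 0.75 [0.538 0.251]
rack [190. 166.] 0.62 [0.357 0.186]
knob_grip [188. 150.] 0.6 [0.359 0.186]
knob_grip [259. 128.] 0.57 [0.531 0.253]
block_green [260. 151.] 0.75 [0.533 0.225]
block_red [265. 136.] 0.65 [0.547 0.282]
nest_green [320. 298.] 0.94 [ 0.631 -0.193]
nest_green [316. 219.] 0.37 [ 0.648
[... 340 characters left out ...]
,  0.39839997,  0.0450964 ,  1.53660282, -0.01866086,
        1.20689089, -0.05069435]), 'joint_vel': array([ 0.0006512 , -0.00092914, -0.00102071,  0.00043073,  0.0004279 ,
        0.00155049, -0.00015037]), 'effort': array([ 2.26994717e-05, -4.75047326e+01,  1.36279497e+00, -2.54526293e+01,
        1.14609237e-02,  1.17252479e-03,  4.14520173e-06]), 'tcp_pos': array([0.21908061, 0.61200505, 0.23134541]), 'orientation': array([ 0.57818114, -0.40712174,  0.57809195,  0.40714636]), 'force': array([0.20422957, 0.3335232 , 0.17802464]), 'moment': array([ 0.00378327, -0.01742154,  0.02359951]), 'width': 0.08525052977917855}
[[ 0.    -0.942  0.337]
 [ 0.     0.337  0.942]
 [-1.    -0.     0.   ]]
```

```bash
python3 -c "
import cv2,numpy as np
a=cv2.imread('pics/scene0.png');b=cv2.imread('pics/side0.png')
cv2.imwrite('pics/both.png',np.vstack([a,b])[:, :])
cv2.imwrite('pics/both.png',cv2.resize(np.hstack([a,b]),(800,300)))"
```

```text
(no output)
```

View pics/scene0.png

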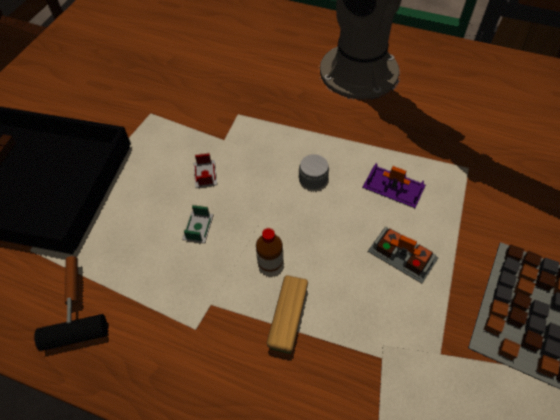

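View pics/side0.png

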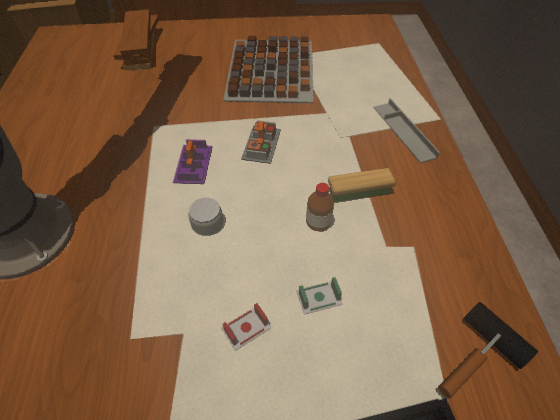

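Candidates: the grey rack at scene (403,253) and side (262,143), and the purple look-alike at scene (395,185) and side (193,162). The grey rack holds blocks with red and green dots, so I choose that one. Next I'll check it close up with the wrist camera.

Call:
{"name": "step_arm", "arguments": {
  "steps": [
    {"xyz": [-1,-4,-2],"delta_rot": [7,0,0],"hand": 1},
    {"xyz": [-1,-8,-4],"delta_rot": [14,0,0],"hand": 1},
    {"xyz": [-1,-12,-6],"delta_rot": [21,0,0],"hand": 1},
    {"xyz": [-1,-16,-8],"delta_rot": [28,0,0],"hand": 1},
    {"xyz": [-1,-20,-9],"delta_rot": [35,0,0],"hand": 1},
    {"xyz": [-1,-24,-11],"delta_rot": [42,0,0],"hand": 1},
    {"xyz": [-1,-24,-11],"delta_rot": [42,0,0],"hand": 1}
  ]
}}

```text
clock: 1.63
tcp_pos: [0.4139, 0.4212, 0.2419]
orientation: [0.688, -0.17, 0.686, 0.167]
force: [0.6, -0.0, 0.6]
width: 0.0855
```

Call:
{"name": "step_arm", "arguments": {
  "steps": [
    {"xyz": [-1,-4,1],"delta_rot": [7,0,0],"hand": 1},
    {"xyz": [-1,-8,3],"delta_rot": [14,0,0],"hand": 1},
    {"xyz": [-1,-12,4],"delta_rot": [21,0,0],"hand": 1},
    {"xyz": [-1,-16.5,5.4],"delta_rot": [28,0,0],"hand": 1},
    {"xyz": [-1,-16.5,5.4],"delta_rot": [35,0,0],"hand": 1},
    {"xyz": [-1,-16.5,5.4],"delta_rot": [40,0,0],"hand": 1},
    {"xyz": [-1,-16.5,5.4],"delta_rot": [40,0,0],"hand": 1},
    {"xyz": [-1,-16.5,5.4],"delta_rot": [40,0,0],"hand": 1}
  ]
}}

```text
clock: 2.3
tcp_pos: [0.5335, 0.3084, 0.2512]
orientation: [0.703, 0.071, 0.704, -0.071]
force: [-0.7, -0.2, 0.6]
width: 0.0855
```

Run:
```python
from h import *
p=vision.snapshot('wrist'); cv2.imwrite('pics/w1.png',p['img'])
import pickle; pickle.dump(p,open('w1.pkl','wb'))
for q in ['rack','knob_grip','block_green','block_red']:
    z=.054 if q=='knob_grip' else .004 if 'block' in q else 0
    for r in vision.mark_of(q,p)[:3]:
        uv=np.array(r['at'])*[560,420]; print(q,uv.round(),round(r['confidence'],2),onz(p,uv,z).round(4))
s=robot.state();print(s['tcp_pos'],s['q'].round(2));print(rot().as_matrix().round(3))
```

```text
rack [286. 217.] 0.89 [0.5318 0.2558]
rack [171. 287.] 0.66 [0.364  0.1895]
knob_grip [290. 234.] 0.78 [0.5349 0.2546]
knob_grip [479. 307.] 0.73 [0.733  0.1195]
block_green [285. 245.] 0.76 [0.5235 0.2202]
block_red [288. 191.] 0.69 [0.5409 0.2883]
block_red [291. 234.] 0.55 [0.5333 0.2336]
[0.53324586 0.30866447 0.25136093] [-0.95  0.35  0.47  1.61 -0.17  1.22 -0.65]
[[-0.    0.2   0.98]
 [ 0.    0.98 -0.2 ]
 [-1.    0.   -0.  ]]
```

View pics/w1.png

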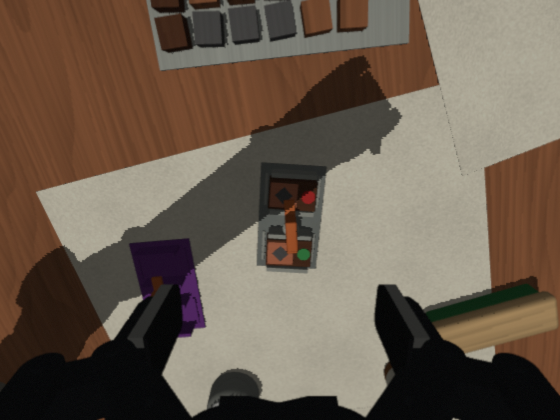

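The wrist view shows the grey rack at (290,218) with its orange fin at (292,232), the red dot at (308,197) and the green dot at (303,254). The purple look-alike is at (168,285). The choice of the grey rack is confirmed.

```bash
cat >> h.py <<'E'
from scipy.optimize import minimize
def box(x0,x1,y0,y1,z0,z1): return np.array([[x,y,z] for x in(x0,x1) for y in(y0,y1) for z in(z0,z1)],float)
def place(M,x,y,a):
    c,s=np.cos(a),np.sin(a); return np.c_[x+c*M[:,0]-s*M[:,1],y+s*M[:,0]+c*M[:,1],M[:,2]]
def fithull(p,mask,parts,x0):
    """fit (x,y,yaw) so that union of projected convex parts matches mask"""
    S=4
    m=cv2.resize(mask.astype(np.uint8),None,fx=S,fy=S,interpolation=cv2.INTER_NEAREST).astype(bool)
    def cost(v):
        im=np.zeros(m.shape,np.uint8)
        for M in parts:
            h=cv2.convexHull(((proj(p,place(M,*v))+.5)*S).astype(np.int32)); cv2.fillConvexPoly(im,h,1)
        return (im.astype(bool)^m).sum()/m.sum()
    best=None
    for da in(-.1,0,.1):
        s=np.array([x0[0],x0[1],x0[2]+da]); sim=np.array([s,s+[.006,0,0],s+[0,.006,0],s+[0,0,.08]])
        r=minimize(cost,s,method='Nelder-Mead',options=dict(initial_simplex=sim,maxiter=120,xatol=1e-4,fatol=1e-4))
        if best is None or r.fun<best.fun: best=r
    return best.x.round(4),round(best.fun,3)
RACK=[box(-.038,.038,-.066,.066,0,.004)]+[box(-.025,.025,y-.0025,y+.0025,0,.028) for y in(-.0575,-.0145,.0145,.0575)]
NEST=[box(-.0385,.0385,-.026,.026,0,.004),box(-.0365,-.0295,-.018,.018,0,.034),box(.0295,.0365,-.018,.018,0,.034)]
FULLR=RACK+[box(-.027,.027,-.053,-.019,.004,.028),box(-.027,.027,.019,.053,.004,.028)]
E
cat > m.py <<'E'
from h import *
import sys
p=vision.snapshot('wrist'); im=p['img']; hsv=cv2.cvtColor(im,cv2.COLOR_BGR2HSV)
print('knob',[(np.round(np.array(r['at'])*[560,420]),round(r['confidence'],2)) for r in vision.silhouettes('knob_grip',p)])
rs=[r for r in vision.silhouettes('rack',p)]
for r in rs[:2]:
    m=r['pixels']; n,l,st,_=cv2.connectedComponentsWithStats(m.astype(np.uint8)); print('rack',np.array(r['at'])*[560,420],r['confidence'],m.sum(),st[1:,:].tolist())
d={}
for n,(lo,hi) in dict(green=((50,100,40),(80,255,255)),red=((0,210,120),(4,255,255)),orange=((6,180,100),(16,255,255))).items():
    M=cv2.inRange(hsv,lo,hi); M[:150]=0;M[280:]=0;M[:,:250]=0;M[:,340:]=0
    k,l,st,c=cv2.connectedComponentsWithStats(M); i=1+st[1:,4].argmax(); print(n,st[1:,4],c[i]); d[n]=onz(p,c[i],.028)
print(d); v=d['red']-d['green']; print('yaw',np.degrees(np.arctan2(-v[0],v[1])),np.linalg.norm(v))
cv2.imwrite('pics/c1.png',cv2.resize(im[150:280,230:350],None,fx=5,fy=5,interpolation=cv2.INTER_CUBIC)[:600])
if rs: 
    m=rs[0]['pixels']; print(fithull(p,m,FULLR,[.536,.253,-.2]))
for n in('scene','side'):
  p=vision.snapshot(n)
  rs=vision.silhouettes('rack',p)
  for r in rs[:1]: print(n,r['at'],fithull(p,r['pixels'],FULLR,[.536,.253,-.2]))
  for q,x0 in(('nest_green',[.628,-.193]),('nest_red',[.485,-.243])):
    for r in vision.silhouettes(q,p)[:1]:
      for a in (0,.8,-.8): print(n,q,fithull(p,r['pixels'],NEST,x0+[a]))
E
python3 m.py
```

```text
knob [(array([157., 285.]), 0.73), (array([290., 226.]), 0.61)]
rack [172.704 271.488] 0.88 3835 [[130, 239, 76, 99, 3835]]
rack [288.792 220.29 ] 0.8 3912 [[257, 163, 69, 110, 3912]]
green [115] [303.31304348 254.13043478]Traceback (most recent call last):
  File "m.py", line 11, in <module>
    k,l,st,c=cv2.connectedComponentsWithStats(M); i=1+st[1:,4].argmax(); print(n,st[1:,4],c[i]); d[n]=onz(p,c[i],.028)
                                                      ~~~~~~~~~~~~~~~^^
ValueError: attempt to get argmax of an empty sequence
```

```bash
cat > patch.py <<'E'
s=open('m.py').read()
s=s.replace("((0,210,120),(4,255,255))","((0,190,70),(6,255,255))").replace("i=1+st[1:,4].argmax()","\n    if k<2: print('none',n); continue\n    i=1+st[1:,4].argmax()")
s=s.replace("print(d); v","print(d)\nif 'red' in d: v").replace("""    m=rs[0]['pixels']; print(fithull(p,m,FULLR,[.536,.253,-.2]))""","""    hf(p,rs)""")
s=s.replace("for r in rs[:1]: print(n,r['at'],fithull(p,r['pixels'],FULLR,[.536,.253,-.2]))","hf(p,rs)").replace("  rs=v","  rs=v").replace("  hf(p,rs)\n","hf(p,rs)\n") if 0 else s.replace("  for r in rs[:1]: print(n,r['at'],fithull(p,r['pixels'],FULLR,[.536,.253,-.2]))","  hf(p,rs)")
s=s.replace("import sys","""
def hf(p,rs):
    t=proj(p,[.536,.253,.02])[0]
    r=min(rs,key=lambda r:np.linalg.norm(np.array(r['at'])*[560,420]-t))
    m=np.zeros((420,560),np.uint8); ys,xs=np.nonzero(r['pixels'])
    cv2.fillConvexPoly(m,cv2.convexHull(np.c_[xs,ys].astype(np.int32)),1)
    print('rackfit',fithull(p,m,[np.vstack(FULLR)],[.536,.253,-.15]))
""")
open('m.py','w').write(s)
E
python3 patch.py; python3 m.py
```

```text
knob [(array([291., 228.]), 0.71)]
rack [292.096 219.912] 0.94 4430 [[256, 162, 71, 111, 4430]]
rack [172.088 271.194] 0.63 3816 [[130, 238, 76, 99, 3816]]
green [119] [303.03361345 253.72268908]
red [106] [307.98113208 197.35849057]
orange [ 40 293] [291.15699659 237.49146758]
{'green': array([0.54409163, 0.21568086]), 'red': array([0.5618246 , 0.28265449]), 'orange': array([0.53426988, 0.23889197])}
yaw -14.830202879041892 0.06928149012726509
rackfit (array([ 0.5364,  0.2546, -0.2597]), np.float64(0.042))
rackfit (array([ 0.5377,  0.2562, -0.2653]), np.float64(0.055))
scene nest_green (array([ 0.63  , -0.1887,  0.2223]), np.float64(0.058))
scene nest_green (array([ 0.6302, -0.1886,  0.2156]), np.float64(0.058))
scene nest_green (array([ 0.6301, -0.1884,  0.2145]), np.float64(0.057))
scene nest_red (array([ 0.4872, -0.2421,  0.5657]), np.float64(0.104))
scene nest_red (array([ 0.487 , -0.2416,  0.5628]), np.float64(0.104))
scene nest_red (array([ 0.4872, -0.2423,  0.5552]), np.float64(0.106))
rackfit (array([ 0.5354,  0.2533, -0.2731]), np.float64(0.108))
side nest_green (array([ 0.6301, -0.1916,  0.1864]), np.float64(0.086))
side nest_green (array([ 0.6302, -0.1918,  0.1674]), np.float64(0.089))
side nest_green (array([ 0.6297, -0.1913,  0.1903]), np.float64(0.088))
side nest_red (array([ 0.487 , -0.2441,  0.5048]), np.float64(0.103))
side nest_red (array([ 0.487 , -0.2442,  0.5051]), np.float64(0.102))
side nest_red (array([ 0.4866, -0.244 ,  0.5158]), np.float64(0.102))
```

View pics/c1.png

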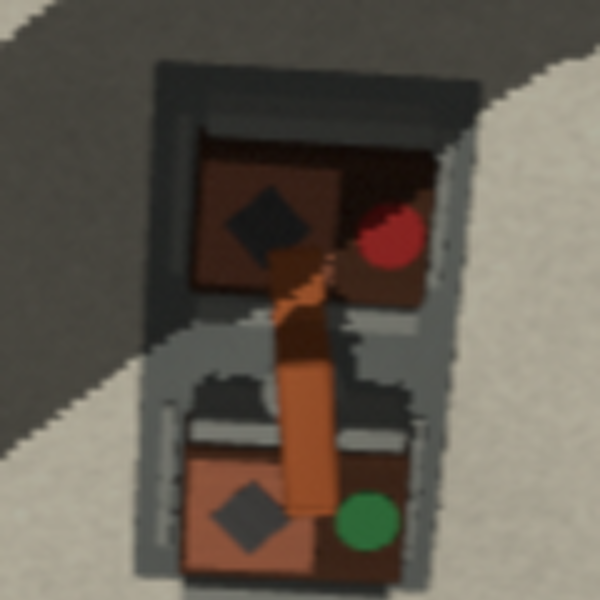

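Run:
```python
from h import *
import pickle; p=pickle.load(open('w1.pkl','rb'))
a,b=[onz(p,(x/5+230-.4,y/5+150-.4),.064) for x,y in((305,360),(312,515))]
print(a,b,(a+b)/2,np.linalg.norm(a-b)); v=a-b; print(np.degrees(np.arctan2(-v[0],v[1])))
a=onz(p,(297/5+230-.4,250/5+150-.4),.035);v=a-[.5365,.2548];print(np.linalg.norm(v),np.degrees(np.arctan2(-v[0],v[1])))
s=robot.state();print(s['clock'],s['tcp_pos']); M=rot().as_matrix()
t=np.array([.5365,.2545,.1]); print(M.T@(t-s['tcp_pos'])*100)
```

```text
[0.53854418 0.27168634] [0.53340359 0.23691486] [0.53597388 0.2543006 ] 0.03514942221961121
-8.409650405076238
0.03215200402759415 -7.414132811656836
3.25 [0.53376423 0.30786749 0.25130224]
[15.12976697 -5.17181085  1.34978727]
```

The crop shows the bar at about -8° world and the rack at about -15°, so the button angle is about 0.12. The axis is at (0.536, 0.2545). Both dots lie on the rack's +x side. Next I'll reach for the fin.

Call:
{"name": "step_arm", "arguments": {
  "steps": [
    {"xyz": [4,-2,0.5],"delta_rot": [-3.5,0,0],"hand": 0},
    {"xyz": [8,-5.2,1.3],"delta_rot": [-3.5,0,0],"hand": 0},
    {"xyz": [12,-5.2,1.3],"delta_rot": [-3.5,0,0],"hand": 0},
    {"xyz": [14,-5.2,1.3],"delta_rot": [-3.5,0,0],"hand": 0},
    {"xyz": [14,-5.2,1.3],"delta_rot": [-3.5,0,0],"hand": 0},
    {"xyz": [14,-5.2,1.3],"delta_rot": [-3.5,0,0],"hand": 0}
  ]
}}

```text
clock: 3.75
tcp_pos: [0.5352, 0.2541, 0.1105]
orientation: [0.704, 0.05, 0.706, -0.051]
force: [0.3, -0.2, 0.7]
width: 0.0426
```

Run:
```python
from h import *
s=robot.state();print(s['clock'],s['tcp_pos'],s['width'],s['q'].round(2)); M=rot().as_matrix();print(M.round(3))
print(M.T@(np.array([.5362,.2545,.040])-s['tcp_pos'])*100)
p=vision.snapshot('wrist'); cv2.imwrite('pics/w2.png',p['img'])
```

```text
3.75 [0.535187   0.25408914 0.11050849] 0.04263799506779468 [-0.85  0.45  0.43  1.81 -0.23  0.93 -0.46]
[[-0.002  0.143  0.99 ]
 [-0.001  0.99  -0.143]
 [-1.    -0.002 -0.002]]
[7.05052659 0.06700944 0.10954432]
```

View pics/w2.png

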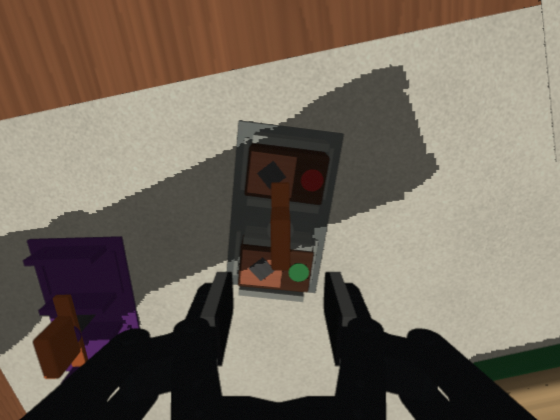

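The fin at (281,235) lies centred between the fingers and aligned with them. I'll descend and close.

Call:
{"name": "step_arm", "arguments": {
  "steps": [
    {"xyz": [2,0,0.1],"delta_rot": [0,0,0],"hand": 0},
    {"xyz": [4,0,0.1],"delta_rot": [0,0,0],"hand": 0},
    {"xyz": [6,0,0.1],"delta_rot": [0,0,0],"hand": 0},
    {"xyz": [7,0,0.1],"delta_rot": [0,0,0],"hand": 0},
    {"xyz": [7,0,0.1],"delta_rot": [0,0,0],"hand": -0.6},
    {"xyz": [7,0,0.1],"delta_rot": [0,0,0],"hand": -0.75},
    {"xyz": [7,0,0.1],"delta_rot": [0,0,0],"hand": -0.75},
    {"xyz": [7,0,0.1],"delta_rot": [0,0,0],"hand": -0.75}
  ]
}}

```text
clock: 4.47
tcp_pos: [0.5367, 0.2555, 0.0432]
orientation: [0.705, 0.051, 0.706, -0.05]
force: [-4.6, 0.8, 7.7]
width: 0.0114
```

Call:
{"name": "step_arm", "arguments": {
  "steps": [
    {"xyz": [0,0,0],"delta_rot": [0,0,0],"hand": -0.75},
    {"xyz": [0,0,0],"delta_rot": [0,0,0],"hand": -0.75},
    {"xyz": [0,0,0],"delta_rot": [0,0,0],"hand": -0.75}
  ]
}}

```text
clock: 4.72
tcp_pos: [0.5367, 0.2554, 0.0432]
orientation: [0.705, 0.051, 0.706, -0.05]
force: [-4.0, 0.4, 5.7]
width: 0.0113
```

Call:
{"name": "step_arm", "arguments": {
  "steps": [
    {"xyz": [0,0,0],"delta_rot": [-5,0,0],"hand": -0.75},
    {"xyz": [0,0,0],"delta_rot": [-10,0,0],"hand": -0.75},
    {"xyz": [0,0,0],"delta_rot": [-15,0,0],"hand": -0.75},
    {"xyz": [0,0,0],"delta_rot": [-20,0,0],"hand": -0.75},
    {"xyz": [0,0,0],"delta_rot": [-25,0,0],"hand": -0.75},
    {"xyz": [0,0,0],"delta_rot": [-30,0,0],"hand": -0.75},
    {"xyz": [0,0,0],"delta_rot": [-35,0,0],"hand": -0.75},
    {"xyz": [0,0,0],"delta_rot": [-40,0,0],"hand": -0.75}
  ]
}}

```text
clock: 5.38
tcp_pos: [0.5356, 0.2552, 0.0432]
orientation: [0.679, -0.194, 0.68, 0.196]
force: [-7.2, -0.0, 8.5]
width: 0.0112
```

Run:
```python
from h import *
s=robot.state();print(s['force'],s['moment'],s['q'].round(2)); z=rot().as_matrix()[:,2];print(s['tcp_pos'],np.degrees(np.arctan2(z[1],z[0])))
```

```text
[-7.22104075 -0.03582409  8.4678543 ] [ 0.04659184  1.58979716 -0.07388056] [-0.69  0.51  0.22  1.85 -0.16  0.8   0.18]
[0.53558729 0.25522989 0.04317062] 32.05198909627767
```

Call:
{"name": "step_arm", "arguments": {
  "steps": [
    {"xyz": [0,0,0],"delta_rot": [-5,0,0],"hand": -0.75},
    {"xyz": [0,0,0],"delta_rot": [-10,0,0],"hand": -0.75},
    {"xyz": [0,0,0],"delta_rot": [-15,0,0],"hand": -0.75},
    {"xyz": [0,0,0],"delta_rot": [-20,0,0],"hand": -0.75},
    {"xyz": [0,0,0],"delta_rot": [-25,0,0],"hand": -0.75},
    {"xyz": [0,0,0],"delta_rot": [-29,0,0],"hand": -0.75},
    {"xyz": [0,0,0],"delta_rot": [-33,0,0],"hand": -0.75},
    {"xyz": [0,0,0],"delta_rot": [-36,0,0],"hand": -0.75}
  ]
}}

```text
clock: 6.05
tcp_pos: [0.5349, 0.2545, 0.0432]
orientation: [0.585, -0.394, 0.587, 0.396]
force: [-9.0, -0.7, 10.9]
width: 0.0112
```

```bash
cat > st.py <<'E'
from h import *
s=robot.state();print(s['clock'],s['force'].round(1),s['moment'].round(3),s['q'].round(2)); z=rot().as_matrix()[:,2];print(s['tcp_pos'],'jaw',np.degrees(np.arctan2(z[1],z[0])),s['width'])
E
python3 st.py
```

```text
6.05 [-9.  -0.7 10.9] [-0.238  1.933 -0.089] [-0.57  0.5   0.07  1.85 -0.05  0.8   0.71]
[0.5349191  0.25445493 0.04316781] jaw 67.96763711122117 0.011169627350679173
```

Call:
{"name": "step_arm", "arguments": {
  "steps": [
    {"xyz": [0,0,0],"delta_rot": [-1,0,0],"hand": -0.75},
    {"xyz": [0,0,0],"delta_rot": [-2,0,0],"hand": -0.75},
    {"xyz": [0,0,0],"delta_rot": [-3,0,0],"hand": -0.75},
    {"xyz": [0,0,0],"delta_rot": [-4,0,0],"hand": -0.75},
    {"xyz": [0,0,0],"delta_rot": [-4,0,0],"hand": -0.75}
  ]
}}

```text
clock: 6.47
tcp_pos: [0.5349, 0.2544, 0.0432]
orientation: [0.573, -0.412, 0.575, 0.415]
force: [-9.2, -0.2, 10.7]
width: 0.0114
```

```bash
python3 st.py
```

```text
6.4667 [-9.2 -0.2 10.7] [-0.149  1.939 -1.032] [-0.56  0.5   0.05  1.85 -0.04  0.8   0.77]
[0.53492579 0.25437572 0.04319109] jaw 71.54177426904401 0.011433067252171757
```

The moment about z jumped to -1.03 N·m, so the stop is reached. I'll release, lift and turn back.

Call:
{"name": "step_arm", "arguments": {
  "steps": [
    {"xyz": [0,0,0],"delta_rot": [0,0,0],"hand": 0.1},
    {"xyz": [0,0,0],"delta_rot": [0,0,0],"hand": 0.1},
    {"xyz": [0,0,0],"delta_rot": [0,0,0],"hand": 0.1},
    {"xyz": [-4,0,0],"delta_rot": [0,0,0],"hand": 0.1},
    {"xyz": [-8,0,0],"delta_rot": [7,0,0],"hand": 1},
    {"xyz": [-12,0,0],"delta_rot": [14,0,0],"hand": 1},
    {"xyz": [-14,0,0],"delta_rot": [21,0,0],"hand": 1},
    {"xyz": [-14,0,0],"delta_rot": [28,0,0],"hand": 1}
  ]
}}

```text
clock: 7.13
tcp_pos: [0.5413, 0.2559, 0.1881]
orientation: [0.662, -0.261, 0.652, 0.262]
force: [0.8, -0.3, -1.0]
width: 0.0853
```

Call:
{"name": "step_arm", "arguments": {
  "steps": [
    {"xyz": [0,0,0],"delta_rot": [7,0,0],"hand": 1},
    {"xyz": [0,1,0],"delta_rot": [14,0,0],"hand": 1},
    {"xyz": [0,2,0],"delta_rot": [21,0,0],"hand": 1},
    {"xyz": [0,3,-1],"delta_rot": [28,0,0],"hand": 1},
    {"xyz": [0,3,-2],"delta_rot": [35,0,0],"hand": 1},
    {"xyz": [0,3,-2.5],"delta_rot": [42,0,0],"hand": 1},
    {"xyz": [0,3,-2.5],"delta_rot": [49,0,0],"hand": 1},
    {"xyz": [0,3,-2.5],"delta_rot": [56,0,0],"hand": 1}
  ]
}}

```text
clock: 7.8
tcp_pos: [0.4986, 0.2583, 0.1817]
orientation: [0.703, 0.078, 0.702, -0.077]
force: [0.3, -0.8, 0.1]
width: 0.0856
```

```bash
python3 st.py
python3 - <<'E'
from h import *
import pickle
p=vision.snapshot('wrist'); pickle.dump(p,open('w3.pkl','wb'))
c=proj(p,[.537,.2545,.03])[0]; print(c)
x,y=np.clip(c.astype(int)-[80,75],0,[400,270]); print(x,y)
cv2.imwrite('pics/c3.png',cv2.resize(p['img'][y:y+150,x:x+160],None,fx=4,fy=4,interpolation=cv2.INTER_CUBIC))
E
```

```text
7.8 [ 0.3 -0.8  0.1] [-0.114  0.018 -0.028] [-0.83  0.3   0.33  1.82 -0.11  1.04 -0.67]
[0.49855032 0.25829428 0.18174812] jaw -12.554648133137096 0.08557898933942198
[321.31191982 193.63261382]
241 118
```

View pics/c3.png

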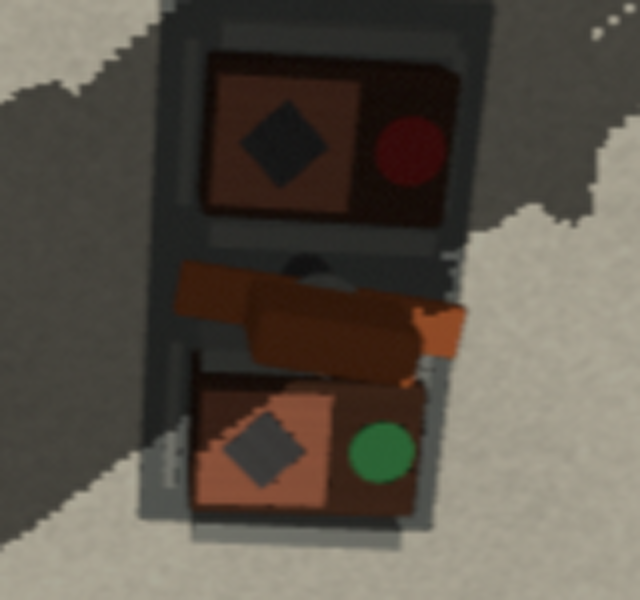

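The view shows the button fully open, with its bar along the rack's x from (180,288) to (465,335) in the crop. Both blocks are free: red is the upper one at (333,141) and green the lower one at (308,450).

Run:
```python
from h import *
import pickle; p=pickle.load(open('w3.pkl','rb'))
def P(x,y,z=.028): return onz(p,(x/4+241-.4,y/4+118-.4),z)
for n,c,d in(('red',[(213,55),(458,70),(443,227),(207,213)],(411,151)),('green',[(197,378),(425,390),(413,517),(193,508)],(382,452))):
    c=np.array([P(*a) for a in c]); dd=P(*d)
    v=c[1]+c[2]-c[0]-c[3]; print(n,c.mean(0),np.degrees(np.arctan2(v[1],v[0])),np.linalg.norm(v)/2,dd)
a,b=P(411,151),P(382,452); v=a-b; print(np.degrees(np.arctan2(-v[0],v[1])),np.linalg.norm(v))
```

```text
red [0.54513629 0.28916139] -15.972604989171376 0.05230312127441422 [0.56190085 0.2835983 ]
green [0.52735049 0.22016379] -15.451112108014284 0.05248256580792482 [0.54431722 0.21568611]
-14.516085384538538 0.07015161526407318
```

Call:
{"name": "step_arm", "arguments": {
  "steps": [
    {"xyz": [0,-3.1,3.6],"delta_rot": [-2.5,0,0],"hand": 1},
    {"xyz": [4,-3.1,3.6],"delta_rot": [2.5,0,0],"hand": 1},
    {"xyz": [8,-3.1,3.6],"delta_rot": [2.5,0,0],"hand": 1},
    {"xyz": [12,-3.1,3.6],"delta_rot": [2.5,0,0],"hand": 1},
    {"xyz": [12,-3.1,3.6],"delta_rot": [2.5,0,0],"hand": 1},
    {"xyz": [12,-3.1,3.6],"delta_rot": [2.5,0,0],"hand": 1},
    {"xyz": [12,-3.1,3.6],"delta_rot": [2.5,0,0],"hand": 1}
  ]
}}

```text
clock: 8.43
tcp_pos: [0.5285, 0.2213, 0.0633]
orientation: [0.702, 0.091, 0.7, -0.089]
force: [0.0, -0.6, 1.2]
width: 0.0854
```

```bash
cat > go.py <<'E'
import sys
exec(open('st.py').read())
t=np.array([float(v) for v in sys.argv[1:4]]); M=rot().as_matrix(); print(M[:,0].round(4),'cm',(M.T@(t-s['tcp_pos'])*100).round(2))
if len(sys.argv)>4: print('rot x',round(-(float(sys.argv[4])-np.degrees(np.arctan2(z[1],z[0]))),2))
E
python3 go.py .527 .220 .009 -15
```

```text
8.4333 [ 0.  -0.6  1.2] [-0.024 -0.014  0.023] [-0.73  0.46  0.32  1.89 -0.2   0.81 -0.55]
[0.52850885 0.22127153 0.06326687] jaw -14.63557304569105 0.08536419178400721
[ 0.0031  0.0014 -1.    ] cm [ 5.43 -0.17 -0.13]
rot x 0.36
```

Call:
{"name": "step_arm", "arguments": {
  "steps": [
    {"xyz": [2,-0.15,-0.1],"delta_rot": [0,0,0],"hand": 1},
    {"xyz": [4,-0.15,-0.1],"delta_rot": [0,0,0],"hand": 1},
    {"xyz": [5,-0.15,-0.1],"delta_rot": [0,0,0],"hand": 1},
    {"xyz": [5.4,-0.15,-0.1],"delta_rot": [0,0,0],"hand": 1},
    {"xyz": [5.4,-0.15,-0.1],"delta_rot": [0,0,0],"hand": 0.4},
    {"xyz": [5.4,-0.15,-0.1],"delta_rot": [0,0,0],"hand": 0},
    {"xyz": [5.4,-0.15,-0.1],"delta_rot": [0,0,0],"hand": -1},
    {"xyz": [5.4,-0.15,-0.1],"delta_rot": [0,0,0],"hand": -1}
  ]
}}

```text
clock: 9.1
tcp_pos: [0.5271, 0.2201, 0.0092]
orientation: [0.702, 0.091, 0.7, -0.09]
force: [0.1, -0.1, 4.7]
width: 0.0529
```

```bash
python3 st.py
```

```text
9.1 [ 0.1 -0.1  4.7] [0.023 0.122 0.045] [-0.7   0.54  0.29  1.92 -0.23  0.71 -0.52]
[0.52711985 0.220122   0.0092148 ] jaw -14.696208720575338 0.05286410719255166
```

Call:
{"name": "step_arm", "arguments": {
  "steps": [
    {"xyz": [-2,0,0],"delta_rot": [0,0,0],"hand": -1},
    {"xyz": [-5,0,0],"delta_rot": [0,0,0],"hand": -1},
    {"xyz": [-8,0,0],"delta_rot": [0,0,0],"hand": -1},
    {"xyz": [-10,-3,1],"delta_rot": [-6,0,0],"hand": -1},
    {"xyz": [-10,-7,2],"delta_rot": [-12,0,0],"hand": -1},
    {"xyz": [-10,-10.5,3],"delta_rot": [-18,0,0],"hand": -1},
    {"xyz": [-10,-13.5,3.9],"delta_rot": [-24,0,0],"hand": -1},
    {"xyz": [-10,-13.5,3.9],"delta_rot": [-26,0,0],"hand": -1}
  ]
}}

```text
clock: 9.77
tcp_pos: [0.5291, 0.0697, 0.1084]
orientation: [0.704, -0.069, 0.704, 0.066]
force: [0.4, 0.1, -0.8]
width: 0.0525
```

```bash
python3 go.py .53 .08 .006 11.5
python3 - <<'E'
from h import *
p=vision.snapshot('wrist'); cv2.imwrite('pics/w4.png',p['img'])
E
```

```text
9.7667 [ 0.4  0.1 -0.8] [ 0.015 -0.004  0.006] [-0.46  0.34  0.3   1.95 -0.12  0.87  0.09]
[0.52905871 0.06973187 0.10840473] jaw 10.911087151073817 0.052482328853503665
[ 0.0013 -0.0041 -1.    ] cm [10.24  1.03  0.28]
rot x -0.59
```

View pics/w4.png

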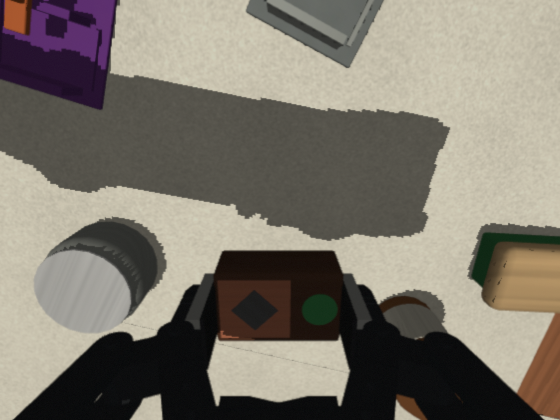

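The view shows the green block held square and level at (278,295), with the tin and bottle clear. I'll set it down at (0.53, 0.08), open, rise and turn -90°.

Call:
{"name": "step_arm", "arguments": {
  "steps": [
    {"xyz": [3,1,0.3],"delta_rot": [-0.6,0,0],"hand": -1},
    {"xyz": [6,1,0.3],"delta_rot": [-0.6,0,0],"hand": -1},
    {"xyz": [8.5,1,0.3],"delta_rot": [-0.6,0,0],"hand": -1},
    {"xyz": [9.7,1,0.3],"delta_rot": [-0.6,0,0],"hand": -1},
    {"xyz": [10.1,1,0.3],"delta_rot": [-0.6,0,0],"hand": -1},
    {"xyz": [10.3,1,0.3],"delta_rot": [-0.6,0,0],"hand": -1},
    {"xyz": [10.3,1,0.3],"delta_rot": [-0.6,0,0],"hand": -1}
  ]
}}

```text
clock: 10.4
tcp_pos: [0.5296, 0.0902, 0.0055]
orientation: [0.703, -0.073, 0.704, 0.074]
force: [0.2, -0.1, -0.3]
width: 0.0526
```

```bash
python3 st.py
```

```text
10.4 [ 0.2 -0.1 -0.3] [ 0.041 -0.096 -0.013] [-0.44  0.5   0.24  2.   -0.19  0.66  0.13]
[0.52959749 0.09022442 0.00552942] jaw 11.922156573398732 0.052636137329624876
```

Call:
{"name": "step_arm", "arguments": {
  "steps": [
    {"xyz": [0.1,0,0],"delta_rot": [0,0,0],"hand": -1},
    {"xyz": [0.1,0,0],"delta_rot": [0,0,0],"hand": 0.4},
    {"xyz": [0.1,0,0],"delta_rot": [0,0,0],"hand": 1},
    {"xyz": [0.1,0,0],"delta_rot": [0,0,0],"hand": 1},
    {"xyz": [-1.5,0,0],"delta_rot": [0,0,0],"hand": 1},
    {"xyz": [-4.5,0,0],"delta_rot": [0,0,0],"hand": 1},
    {"xyz": [-5.5,0,0],"delta_rot": [7,0,0],"hand": 1},
    {"xyz": [-5.5,0,0],"delta_rot": [14,0,0],"hand": 1}
  ]
}}

```text
clock: 11.07
tcp_pos: [0.5326, 0.0899, 0.0625]
orientation: [0.709, 0.016, 0.705, -0.014]
force: [1.0, 0.1, -0.7]
width: 0.0856
```

Call:
{"name": "step_arm", "arguments": {
  "steps": [
    {"xyz": [0,0,0],"delta_rot": [7,0,0],"hand": 1},
    {"xyz": [0,0,0],"delta_rot": [14,0,0],"hand": 1},
    {"xyz": [0,0,0],"delta_rot": [21,0,0],"hand": 1},
    {"xyz": [0,0,0],"delta_rot": [28,0,0],"hand": 1},
    {"xyz": [0,0,0],"delta_rot": [35,0,0],"hand": 1},
    {"xyz": [0,0,0],"delta_rot": [42,0,0],"hand": 1},
    {"xyz": [0,0,0],"delta_rot": [49,0,0],"hand": 1},
    {"xyz": [0,0,0],"delta_rot": [56,0,0],"hand": 1}
  ]
}}

```text
clock: 11.73
tcp_pos: [0.5301, 0.0896, 0.0595]
orientation: [0.617, 0.345, 0.617, -0.345]
force: [0.1, -0.6, 0.4]
width: 0.0856
```

Call:
{"name": "step_arm", "arguments": {
  "steps": [
    {"xyz": [0,0,0],"delta_rot": [7,0,0],"hand": 1},
    {"xyz": [0,0,0],"delta_rot": [14,0,0],"hand": 1},
    {"xyz": [0,0,0],"delta_rot": [20,0,0],"hand": 1},
    {"xyz": [0,0,0],"delta_rot": [20,0,0],"hand": 1},
    {"xyz": [0,0,0],"delta_rot": [20,0,0],"hand": 1}
  ]
}}

```text
clock: 12.15
tcp_pos: [0.53, 0.0896, 0.0593]
orientation: [0.55, 0.445, 0.55, -0.445]
force: [0.2, 0.1, -0.6]
width: 0.0855
```

```bash
python3 go.py .5296 .0902 .006 -78.1
python3 - <<'E'
from h import *
p=vision.snapshot('wrist'); cv2.imwrite('pics/w5.png',p['img'])
E
```

```text
12.15 [ 0.2  0.1 -0.6] [-0.025  0.006  0.008] [-0.76  0.48  0.65  1.98 -0.4   0.8  -1.24]
[0.53001774 0.0896033  0.05934552] jaw -77.91552191265971 0.08552867904662745
[ 3.e-04 -2.e-04 -1.e+00] cm [ 5.33 -0.03 -0.07]
rot x 0.18
```

View pics/w5.png

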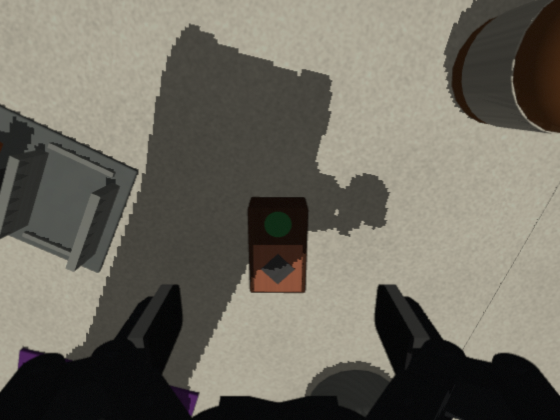

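The block stands level at (278,245), square to the jaws.

Call:
{"name": "step_arm", "arguments": {
  "steps": [
    {"xyz": [2,0,0],"delta_rot": [0,0,0],"hand": 1},
    {"xyz": [4,0,0],"delta_rot": [0,0,0],"hand": 1},
    {"xyz": [5.2,0,0],"delta_rot": [0,0,0],"hand": 1},
    {"xyz": [5.2,0,0],"delta_rot": [0,0,0],"hand": 0.4},
    {"xyz": [5.2,0,0],"delta_rot": [0,0,0],"hand": 0},
    {"xyz": [5.2,0,0],"delta_rot": [0,0,0],"hand": -1},
    {"xyz": [5.2,0,0],"delta_rot": [0,0,0],"hand": -1},
    {"xyz": [5.2,0,0],"delta_rot": [0,0,0],"hand": -1}
  ]
}}

```text
clock: 12.87
tcp_pos: [0.5312, 0.0894, 0.0087]
orientation: [0.55, 0.446, 0.549, -0.445]
force: [0.0, 1.0, -0.5]
width: 0.0326
```

```bash
python3 st.py
```

```text
12.8667 [ 0.   1.  -0.5] [-0.055 -0.058  0.032] [-0.71  0.56  0.59  2.01 -0.47  0.71 -1.19]
[0.53121422 0.0894475  0.0086911 ] jaw -78.08847096439786 0.03260367736367222
```

Call:
{"name": "step_arm", "arguments": {
  "steps": [
    {"xyz": [-2,0,0],"delta_rot": [0,0,0],"hand": -1},
    {"xyz": [-6,0,0],"delta_rot": [0,0,0],"hand": -1},
    {"xyz": [-10,0,0],"delta_rot": [0,0,0],"hand": -1},
    {"xyz": [-14,0,0],"delta_rot": [0,0,0],"hand": -1},
    {"xyz": [-15,0,0],"delta_rot": [0,0,0],"hand": -1},
    {"xyz": [-15,0,3],"delta_rot": [0,0,0],"hand": -1},
    {"xyz": [-15,0,7],"delta_rot": [0,0,0],"hand": -1},
    {"xyz": [-15,0.5,11],"delta_rot": [0,0,0],"hand": -1}
  ]
}}

```text
clock: 13.53
tcp_pos: [0.557, -0.0169, 0.1578]
orientation: [0.55, 0.445, 0.55, -0.444]
force: [0.5, -0.5, -1.5]
width: 0.0323
```

Call:
{"name": "step_arm", "arguments": {
  "steps": [
    {"xyz": [0,0.5,4],"delta_rot": [0,0,0],"hand": -1},
    {"xyz": [0,1,8],"delta_rot": [0,0,0],"hand": -1},
    {"xyz": [0,2,12],"delta_rot": [0,0,0],"hand": -1},
    {"xyz": [0,3,15],"delta_rot": [0,0,0],"hand": -1},
    {"xyz": [0,3.5,17],"delta_rot": [0,0,0],"hand": -1},
    {"xyz": [0,3.5,18.3],"delta_rot": [0,0,0],"hand": -1},
    {"xyz": [0,3.5,18.3],"delta_rot": [0,0,0],"hand": -1},
    {"xyz": [0,3.5,18.3],"delta_rot": [0,0,0],"hand": -1}
  ]
}}

```text
clock: 14.2
tcp_pos: [0.6287, -0.1887, 0.157]
orientation: [0.548, 0.446, 0.55, -0.446]
force: [-0.7, 0.6, -0.7]
width: 0.0324
```

```bash
cat > nest.py <<'E'
from h import *
import sys
q=sys.argv[1]; x0=[float(v) for v in sys.argv[2:5]]
p=vision.snapshot('wrist'); cv2.imwrite(f'pics/{sys.argv[5]}.png',p['img'])
for r in vision.silhouettes(q,p)[:2]:
    m=r['pixels']; print(np.array(r['at'])*[560,420],r['confidence'],m.sum(),np.argwhere(m).min(0),np.argwhere(m).max(0))
    v,c=fithull(p,m,NEST,x0); print(v,c,np.degrees(v[2]))
    im=p['img'].copy(); k=cv2.findContours(m.astype(np.uint8),0,2)[0]; cv2.drawContours(im,k,-1,(255,0,255),1)
    for M in NEST:
        h=cv2.convexHull(proj(p,place(M,*v)).astype(np.int32)); cv2.polylines(im,[h],1,(0,255,255),1)
    cv2.imwrite(f'pics/{sys.argv[5]}.png',im); break
E
python3 go.py .6301 -.190 .16 -78; python3 nest.py nest_green .6301 -.190 .2 n1
```

```text
14.2 [-0.7  0.6 -0.7] [ 0.082  0.046 -0.06 ] [-0.27  0.57  0.72  1.61 -0.41  1.11 -0.8 ]
[ 0.62870738 -0.18871957  0.15695245] jaw -78.13953304288903 0.032394462644852684
[-0.0011  0.0012 -1.    ] cm [-0.31  0.11  0.15]
rot x -0.14
[283.024 189.882] 0.85 4287 [154 254] [227 313]
[ 0.6295 -0.1919  0.1979] 0.247 11.33883476563899
```

View pics/n1.png

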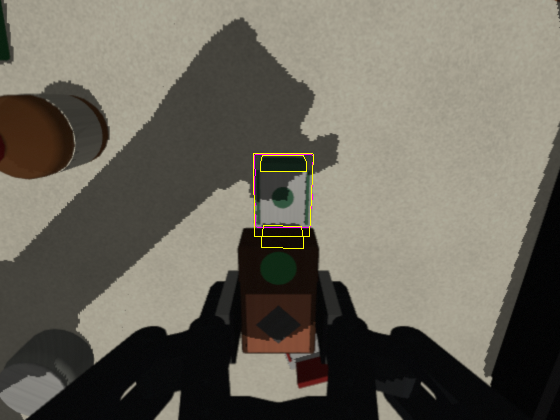

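```bash
python3 - <<'E'
import re
s=open('h.py').read()
s=s.replace("return (im.astype(bool)^m).sum()/m.sum()","return (im.astype(bool)^m)[:rmax*S].sum()/m.sum()").replace("parts,x0):","parts,x0,rmax=420):")
open('h.py','w').write(s)
E
python3 - <<'E'
from h import *
p=vision.snapshot('wrist')
for r in vision.silhouettes('nest_green',p)[:1]: print(fithull(p,r['pixels'],NEST,[.63,-.19,.2],226))
hsv=cv2.cvtColor(p['img'],cv2.COLOR_BGR2HSV)[180:220,260:305]
M=cv2.inRange(hsv,(60,60,20),(95,255,255)); k,l,st,c=cv2.connectedComponentsWithStats(M)
for i in range(1,k):
    if st[i,4]>30: u=c[i]+[260,180]; print(st[i],u,onz(p,u,.004))
E
python3 st.py
```

```text
(array([ 0.6291, -0.1918,  0.1946]), np.float64(0.016))
[ 0  0  2 40 79] [260.49367089 199.49367089] [ 0.62349015 -0.17044676]
[ 15   8  21  21 335] [284.63880597 198.21492537] [ 0.62922165 -0.19151564]
14.4 [ 0.5  0.3 -0.5] [ 0.032 -0.008 -0.017] [-0.27  0.57  0.72  1.61 -0.41  1.11 -0.8 ]
[ 0.62943584 -0.18655377  0.15719547] jaw -77.9341994652397 0.032586433581000926
```

The visible part of the fit (error 0.016) and the seat dot agree on the green nest: (0.6292, -0.1917), yaw 11.2°. The block is held over it at image (278,290).

Call:
{"name": "step_arm", "arguments": {
  "steps": [
    {"xyz": [3,0,0.5],"delta_rot": [0.8,0,0],"hand": -1},
    {"xyz": [6,0,0.5],"delta_rot": [0.8,0,0],"hand": -1},
    {"xyz": [9,0,0.5],"delta_rot": [0.8,0,0],"hand": -1},
    {"xyz": [10,0,0.5],"delta_rot": [0.8,0,0],"hand": -1},
    {"xyz": [10,0,0.5],"delta_rot": [0.8,0,0],"hand": -1},
    {"xyz": [10,0,0.5],"delta_rot": [0.8,0,0],"hand": -1}
  ]
}}

```text
clock: 14.9
tcp_pos: [0.6309, -0.1934, 0.0579]
orientation: [0.546, 0.449, 0.546, -0.449]
force: [0.3, -0.4, 0.1]
width: 0.0325
```

```bash
python3 go.py .6306 -.1914 .0127 -78.8
```

```text
14.9 [ 0.3 -0.4  0.1] [-0.017 -0.037 -0.014] [-0.22  0.68  0.66  1.68 -0.5   0.95 -0.75]
[ 0.63091193 -0.19335938  0.05790399] jaw -78.83554678543896 0.032531854534708665
[ 4.e-04  0.e+00 -1.e+00] cm [ 4.52  0.01 -0.2 ]
rot x -0.04
```

Call:
{"name": "step_arm", "arguments": {
  "steps": [
    {"xyz": [0.5,0,-0.2],"delta_rot": [0,0,0],"hand": -1},
    {"xyz": [1.3,0,-0.2],"delta_rot": [0,0,0],"hand": -1},
    {"xyz": [2.1,0,-0.2],"delta_rot": [0,0,0],"hand": -1},
    {"xyz": [2.9,0,-0.2],"delta_rot": [0,0,0],"hand": -1},
    {"xyz": [3.6,0,-0.2],"delta_rot": [0,0,0],"hand": -1},
    {"xyz": [4.1,0,-0.2],"delta_rot": [0,0,0],"hand": -1},
    {"xyz": [4.3,0,-0.2],"delta_rot": [0,0,0],"hand": -1},
    {"xyz": [4.4,0,-0.2],"delta_rot": [0,0,0],"hand": -1}
  ]
}}

```text
clock: 15.57
tcp_pos: [0.6295, -0.1919, 0.0127]
orientation: [0.545, 0.449, 0.547, -0.449]
force: [-1.1, 0.8, 1.6]
width: 0.0325
```

```bash
python3 go.py .6306 -.1914 .0127 -78.8
```

```text
15.5667 [-1.1  0.8  1.6] [0.097 0.277 0.016] [-0.2   0.74  0.62  1.7  -0.53  0.88 -0.73]
[ 0.62951991 -0.19193304  0.01270427] jaw -78.90413864032641 0.032540984111098174
[-1.5e-03  6.0e-04 -1.0e+00] cm [ 0.    0.12 -0.03]
rot x -0.1
```

Call:
{"name": "step_arm", "arguments": {
  "steps": [
    {"xyz": [0.05,0,0],"delta_rot": [0,0,0],"hand": -1},
    {"xyz": [0.05,0,0],"delta_rot": [0,0,0],"hand": 0},
    {"xyz": [0.05,0,0],"delta_rot": [0,0,0],"hand": 0.4},
    {"xyz": [0.05,0,0],"delta_rot": [0,0,0],"hand": 0.4},
    {"xyz": [-1,0,0],"delta_rot": [0,0,0],"hand": 0.4},
    {"xyz": [-4,0,0],"delta_rot": [0,0,0],"hand": 0.4},
    {"xyz": [-8,0,0],"delta_rot": [0,0,0],"hand": 1},
    {"xyz": [-12,0,0],"delta_rot": [0,0,0],"hand": 1}
  ]
}}

```text
clock: 16.23
tcp_pos: [0.6293, -0.1919, 0.1347]
orientation: [0.545, 0.449, 0.546, -0.45]
force: [1.0, 0.2, 0.3]
width: 0.082
```

```bash
python3 go.py .5455 .2894 .18 -15;python3 - <<'E'
from h import *
p=vision.snapshot('wrist'); c=proj(p,[.6292,-.1917,.02])[0]; print(c); x,y=np.clip(c.astype(int)-[75,75],0,[410,270])
cv2.imwrite('pics/g1.png',cv2.resize(p['img'][y:y+150,x:x+150],None,fx=4,fy=4,interpolation=cv2.INTER_CUBIC))
E
```

```text
16.2333 [1.  0.2 0.3] [ 0.045 -0.079 -0.045] [-0.26  0.6   0.72  1.63 -0.43  1.08 -0.8 ]
[ 0.62934676 -0.19194757  0.13470244] jaw -78.91525328730248 0.08199112576349914
[-1.6e-03  1.0e-04 -1.0e+00] cm [ -4.51   1.02 -48.85]
rot x -63.92
[278.73811331 210.37851195]
```

View pics/g1.png

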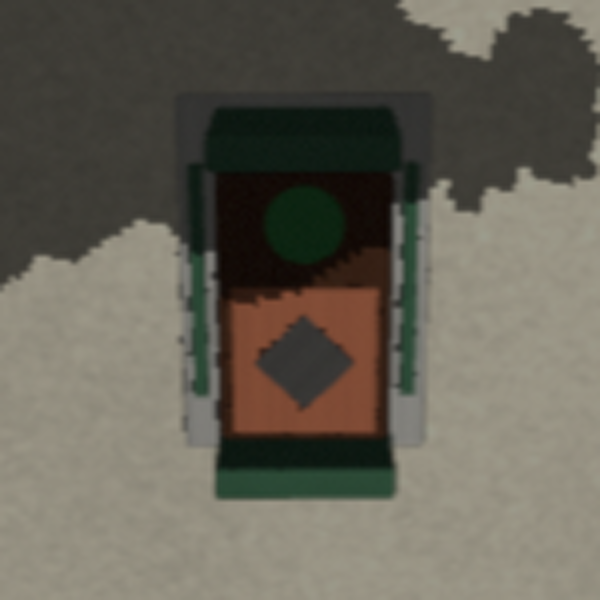

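The green block sits flat between the cheeks, centred at about (303,300) in the crop. Next I'll measure the red nest on the way back, with the view clear.

Call:
{"name": "step_arm", "arguments": {
  "steps": [
    {"xyz": [-3,-1,0],"delta_rot": [0,0,0],"hand": 1},
    {"xyz": [-6,-4,1],"delta_rot": [-5,0,0],"hand": 1},
    {"xyz": [-6.5,-8,2],"delta_rot": [-10,0,0],"hand": 1},
    {"xyz": [-6.5,-12,2.6],"delta_rot": [-15,0,0],"hand": 1},
    {"xyz": [-6.5,-12.7,2.6],"delta_rot": [-19,0,0],"hand": 1},
    {"xyz": [-6.5,-12.7,2.6],"delta_rot": [-19,0,0],"hand": 1},
    {"xyz": [-6.5,-12.7,2.6],"delta_rot": [-19,0,0],"hand": 1}
  ]
}}

```text
clock: 16.87
tcp_pos: [0.5108, -0.2421, 0.1993]
orientation: [0.613, 0.354, 0.612, -0.353]
force: [0.2, 1.2, 0.4]
width: 0.0853
```

```bash
python3 go.py .5455 .2894 .2 -15;python3 nest.py nest_red .487 -.2435 .53 n2
python3 - <<'E'
from h import *
p=vision.snapshot('wrist'); c=proj(p,[.487,-.2435,.004])[0]; print(c); x,y=c.astype(int)-20
hsv=cv2.cvtColor(p['img'],cv2.COLOR_BGR2HSV)[y:y+40,x:x+40]
M=cv2.inRange(hsv,(0,120,50),(9,255,255))|cv2.inRange(hsv,(172,120,50),(180,255,255)); k,l,st,cc=cv2.connectedComponentsWithStats(M)
for i in range(1,k):
    if st[i,4]>30: u=cc[i]+[x,y]; print(st[i],u,onz(p,u,.004))
E
```

```text
16.8667 [0.2 1.2 0.4] [-0.042 -0.017  0.011] [-0.22  0.35  0.74  1.8  -0.26  1.09 -0.44]
[ 0.51083216 -0.24212036  0.19932125] jaw -60.03495347643479 0.08528380794935696
[ 2.8e-03  8.0e-04 -1.0e+00] cm [-1.000e-02  2.955e+01 -4.432e+01]
rot x -45.03
[270.312 209.202] 0.88 3936 [171 243] [251 295]
[ 0.4862 -0.2449  0.5218] 0.028 29.89693774992636
[268.56952924 207.97077005]
[ 0  0 39  2 40] [266.525 187.025] [ 0.50538717 -0.23064605]
[ 0  4  2 36 41] [248.12195122 209.97560976] [ 0.47440972 -0.22617578]
[ 12  13  18  18 249] [268.82730924 208.61044177] [ 0.48652827 -0.24407665]
```

Call:
{"name": "step_arm", "arguments": {
  "steps": [
    {"xyz": [0,2.2,-3.3],"delta_rot": [0,0,0],"hand": 1},
    {"xyz": [0,4.4,-6.6],"delta_rot": [0,0,0],"hand": 1},
    {"xyz": [0,6.6,-10],"delta_rot": [0,0,0],"hand": 1},
    {"xyz": [0,8.8,-13.3],"delta_rot": [0,0,0],"hand": 1},
    {"xyz": [0,11,-16.6],"delta_rot": [0,0,0],"hand": 1},
    {"xyz": [0,13.2,-20],"delta_rot": [0,0,0],"hand": 1},
    {"xyz": [0,15.4,-23.3],"delta_rot": [0,0,0],"hand": 1},
    {"xyz": [0,17.7,-26.6],"delta_rot": [0,0,0],"hand": 1}
  ]
}}

```text
clock: 17.68
tcp_pos: [0.5306, 0.0801, 0.1982]
orientation: [0.613, 0.353, 0.613, -0.353]
force: [0.6, -1.5, -0.0]
width: 0.0854
```

Call:
{"name": "step_arm", "arguments": {
  "steps": [
    {"xyz": [0,2.2,-3.3],"delta_rot": [-6,0,0],"hand": 1},
    {"xyz": [0,4.4,-6.6],"delta_rot": [-12,0,0],"hand": 1},
    {"xyz": [0,6.6,-10],"delta_rot": [-18,0,0],"hand": 1},
    {"xyz": [0,8.8,-13.3],"delta_rot": [-24,0,0],"hand": 1},
    {"xyz": [0,11,-16.6],"delta_rot": [-31,0,0],"hand": 1},
    {"xyz": [0,11.8,-17.7],"delta_rot": [-38,0,0],"hand": 1},
    {"xyz": [0,11.8,-17.7],"delta_rot": [-45,0,0],"hand": 1},
    {"xyz": [0,11.8,-17.7],"delta_rot": [-45,0,0],"hand": 1}
  ]
}}

```text
clock: 18.35
tcp_pos: [0.5431, 0.2924, 0.1974]
orientation: [0.701, 0.089, 0.702, -0.09]
force: [0.6, -0.9, -0.9]
width: 0.0853
```

```bash
python3 go.py .5455 .2894 .06 -15
```

```text
18.35 [ 0.6 -0.9 -0.9] [-0.039  0.022  0.012] [-0.86  0.39  0.38  1.67 -0.16  1.12 -0.68]
[0.54310766 0.29243898 0.19737647] jaw -14.529398401639918 0.08531078259397344
[-7.e-04 -3.e-04 -1.e+00] cm [13.74 -0.23  0.32]
rot x 0.47
```

Call:
{"name": "step_arm", "arguments": {
  "steps": [
    {"xyz": [4,-0.2,0.3],"delta_rot": [0.5,0,0],"hand": 1},
    {"xyz": [8,-0.2,0.3],"delta_rot": [0.5,0,0],"hand": 1},
    {"xyz": [12,-0.2,0.3],"delta_rot": [0.5,0,0],"hand": 1},
    {"xyz": [13.7,-0.2,0.3],"delta_rot": [0.5,0,0],"hand": 1},
    {"xyz": [13.7,-0.2,0.3],"delta_rot": [0.5,0,0],"hand": 1},
    {"xyz": [13.7,-0.2,0.3],"delta_rot": [0.5,0,0],"hand": 1}
  ]
}}

```text
clock: 18.85
tcp_pos: [0.5458, 0.2859, 0.0605]
orientation: [0.7, 0.095, 0.701, -0.096]
force: [0.8, 0.5, 0.1]
width: 0.0856
```

```bash
python3 go.py .5455 .2894 .009 -15
```

```text
18.85 [0.8 0.5 0.1] [-0.008 -0.047  0.009] [-0.81  0.54  0.35  1.78 -0.23  0.86 -0.63]
[0.54583508 0.2858972  0.06054027] jaw -15.552611949458369 0.08562410293118601
[-0.0012 -0.0016 -1.    ] cm [ 5.15  0.34 -0.12]
rot x -0.55
```

Call:
{"name": "step_arm", "arguments": {
  "steps": [
    {"xyz": [0.5,0.3,-0.1],"delta_rot": [-0.5,0,0],"hand": 1},
    {"xyz": [2,0.3,-0.1],"delta_rot": [-0.5,0,0],"hand": 1},
    {"xyz": [3.5,0.3,-0.1],"delta_rot": [-0.5,0,0],"hand": 1},
    {"xyz": [4.7,0.3,-0.1],"delta_rot": [-0.5,0,0],"hand": 1},
    {"xyz": [5.1,0.3,-0.1],"delta_rot": [-0.5,0,0],"hand": 1},
    {"xyz": [5.1,0.3,-0.1],"delta_rot": [-0.5,0,0],"hand": 1}
  ]
}}

```text
clock: 19.35
tcp_pos: [0.5457, 0.2898, 0.0102]
orientation: [0.701, 0.092, 0.701, -0.092]
force: [0.6, 0.1, -0.2]
width: 0.0853
```

```bash
python3 go.py .5455 .2894 .009 -15
```

```text
19.35 [ 0.6  0.1 -0.2] [ 0.004 -0.012 -0.013] [-0.79  0.61  0.32  1.81 -0.26  0.77 -0.6 ]
[0.54568291 0.28977065 0.01017106] jaw -14.905909700250309 0.08533100401399743
[-2.e-04 -1.e-04 -1.e+00] cm [ 0.12 -0.04 -0.01]
rot x 0.09
```

Aligned. Next I'll close, lift and carry to the put-down spot.

Call:
{"name": "step_arm", "arguments": {
  "steps": [
    {"xyz": [0.1,0,0],"delta_rot": [0,0,0],"hand": 0.4},
    {"xyz": [0.1,0,0],"delta_rot": [0,0,0],"hand": 0},
    {"xyz": [0.1,0,0],"delta_rot": [0,0,0],"hand": -1},
    {"xyz": [0.1,0,0],"delta_rot": [0,0,0],"hand": -1},
    {"xyz": [-1.5,0,0],"delta_rot": [0,0,0],"hand": -1},
    {"xyz": [-5,0,0],"delta_rot": [0,0,0],"hand": -1},
    {"xyz": [-9,0,0],"delta_rot": [0,0,0],"hand": -1},
    {"xyz": [-10.5,0,0],"delta_rot": [0,0,0],"hand": -1}
  ]
}}

```text
clock: 20.02
tcp_pos: [0.5485, 0.2908, 0.1207]
orientation: [0.703, 0.094, 0.699, -0.09]
force: [0.2, 0.4, 0.1]
width: 0.0525
```

```bash
python3 go.py .53 .09 .11 30
```

```text
20.0167 [0.2 0.4 0.1] [ 0.046 -0.119 -0.003] [-0.83  0.47  0.37  1.74 -0.2   0.96 -0.65]
[0.54854    0.29081309 0.12072406] jaw -14.91398744323024 0.05245964962497941
[ 0.0069  0.0042 -1.    ] cm [  0.97 -19.89   3.37]
rot x -44.91
```

Call:
{"name": "step_arm", "arguments": {
  "steps": [
    {"xyz": [0,-3,0.5],"delta_rot": [-6,0,0],"hand": -1},
    {"xyz": [0,-6,1],"delta_rot": [-12,0,0],"hand": -1},
    {"xyz": [0,-10,2],"delta_rot": [-18,0,0],"hand": -1},
    {"xyz": [0,-14,2.8],"delta_rot": [-25,0,0],"hand": -1},
    {"xyz": [0,-17.5,3.4],"delta_rot": [-32,0,0],"hand": -1},
    {"xyz": [0,-19.7,3.4],"delta_rot": [-39,0,0],"hand": -1},
    {"xyz": [0,-19.7,3.4],"delta_rot": [-45,0,0],"hand": -1},
    {"xyz": [0,-19.7,3.4],"delta_rot": [-45,0,0],"hand": -1}
  ]
}}

```text
clock: 20.68
tcp_pos: [0.5277, 0.0882, 0.1157]
orientation: [0.683, -0.183, 0.683, 0.183]
force: [-0.6, 0.6, -0.8]
width: 0.0523
```

```bash
python3 go.py .53 .09 .0055 30
```

```text
20.6833 [-0.6  0.6 -0.8] [ 0.053 -0.007  0.008] [-0.46  0.33  0.26  1.94 -0.11  0.89  0.38]
[0.52768989 0.08824008 0.11567705] jaw 29.952933452986343 0.05233364112454146
[ 3.e-04  2.e-04 -1.e+00] cm [11.02  0.04  0.28]
rot x -0.05
```

Call:
{"name": "step_arm", "arguments": {
  "steps": [
    {"xyz": [3,0,0],"delta_rot": [0,0,0],"hand": -1},
    {"xyz": [6,0,0],"delta_rot": [0,0,0],"hand": -1},
    {"xyz": [8.5,0,0],"delta_rot": [0,0,0],"hand": -1},
    {"xyz": [10,0,0],"delta_rot": [0,0,0],"hand": -1},
    {"xyz": [10.7,0,0],"delta_rot": [0,0,0],"hand": -1},
    {"xyz": [10.9,0,0],"delta_rot": [0,0,0],"hand": -1},
    {"xyz": [11,0,0],"delta_rot": [0,0,0],"hand": -1},
    {"xyz": [11,0,0],"delta_rot": [0,0,0],"hand": -1}
  ]
}}

```text
clock: 21.35
tcp_pos: [0.5268, 0.0915, 0.0064]
orientation: [0.682, -0.183, 0.684, 0.184]
force: [-4.0, -1.7, 7.4]
width: 0.0522
```

```bash
python3 st.py
```

```text
21.35 [-4.  -1.7  7.4] [-0.285  1.147 -0.092] [-0.43  0.49  0.22  2.01 -0.17  0.66  0.42]
[0.52680491 0.09148732 0.00644996] jaw 30.051478602064147 0.052244081818756644
```

The block is on the table (7 N). I'll release it and turn -90°.

Call:
{"name": "step_arm", "arguments": {
  "steps": [
    {"xyz": [-0.05,0,0],"delta_rot": [0,0,0],"hand": -1},
    {"xyz": [-0.05,0,0],"delta_rot": [0,0,0],"hand": 0.4},
    {"xyz": [-0.05,0,0],"delta_rot": [0,0,0],"hand": 1},
    {"xyz": [-0.05,0,0],"delta_rot": [0,0,0],"hand": 1},
    {"xyz": [-1.5,0,0],"delta_rot": [0,0,0],"hand": 1},
    {"xyz": [-4.5,0,0],"delta_rot": [0,0,0],"hand": 1},
    {"xyz": [-5.5,0,0],"delta_rot": [7,0,0],"hand": 1},
    {"xyz": [-5.5,0,0],"delta_rot": [14,0,0],"hand": 1}
  ]
}}

```text
clock: 22.02
tcp_pos: [0.5307, 0.0911, 0.0633]
orientation: [0.703, -0.096, 0.698, 0.097]
force: [0.6, -0.3, -0.3]
width: 0.0855
```

Call:
{"name": "step_arm", "arguments": {
  "steps": [
    {"xyz": [0,0,0],"delta_rot": [7,0,0],"hand": 1},
    {"xyz": [0,0,0],"delta_rot": [14,0,0],"hand": 1},
    {"xyz": [0,0,0],"delta_rot": [21,0,0],"hand": 1},
    {"xyz": [0,0,0],"delta_rot": [28,0,0],"hand": 1},
    {"xyz": [0,0,0],"delta_rot": [35,0,0],"hand": 1},
    {"xyz": [0,0,0],"delta_rot": [42,0,0],"hand": 1},
    {"xyz": [0,0,0],"delta_rot": [49,0,0],"hand": 1},
    {"xyz": [0,0,0],"delta_rot": [56,0,0],"hand": 1}
  ]
}}

```text
clock: 22.68
tcp_pos: [0.5282, 0.0909, 0.0604]
orientation: [0.664, 0.243, 0.664, -0.243]
force: [-0.4, -0.1, 0.2]
width: 0.0857
```

Call:
{"name": "step_arm", "arguments": {
  "steps": [
    {"xyz": [0,0,0],"delta_rot": [7,0,0],"hand": 1},
    {"xyz": [0,0,0],"delta_rot": [14,0,0],"hand": 1},
    {"xyz": [0,0,0],"delta_rot": [20,0,0],"hand": 1},
    {"xyz": [0,0,0],"delta_rot": [20,0,0],"hand": 1},
    {"xyz": [0,0,0],"delta_rot": [20,0,0],"hand": 1}
  ]
}}

```text
clock: 23.1
tcp_pos: [0.5281, 0.0908, 0.0603]
orientation: [0.613, 0.352, 0.613, -0.352]
force: [0.6, -0.6, -0.1]
width: 0.0853
```

```bash
python3 go.py .5268 .0915 .007 -59.95
python3 - <<'E'
from h import *
p=vision.snapshot('wrist')
B=[box(-.027,.027,-.017,.017,0,.024)]
for q in('block_red',):
    for r in vision.silhouettes(q,p)[:2]:
        m=r['pixels']; print(r['confidence'],np.array(r['at'])*[560,420],m.sum(),fithull(p,m,B,[.5268,.0915,.524]))
E
```

```text
23.1 [ 0.6 -0.6 -0.1] [0.027 0.023 0.012] [-0.75  0.47  0.62  1.99 -0.38  0.8  -0.95]
[0.52805057 0.09082185 0.06027331] jaw -59.72543520241673 0.08530268538069093
[ 3.e-04 -2.e-04 -1.e+00] cm [ 5.33 -0.07 -0.12]
rot x 0.22
0.85 [280.784 244.902] 5573 (array([0.5293, 0.0902, 0.5194]), np.float64(0.032))
```

Call:
{"name": "step_arm", "arguments": {
  "steps": [
    {"xyz": [2,0,0],"delta_rot": [0,0,0],"hand": 1},
    {"xyz": [4,0,0],"delta_rot": [0,0,0],"hand": 1},
    {"xyz": [5.2,0,0],"delta_rot": [0,0,0],"hand": 1},
    {"xyz": [5.2,0,0],"delta_rot": [0,0,0],"hand": 0.4},
    {"xyz": [5.2,0,0],"delta_rot": [0,0,0],"hand": 0},
    {"xyz": [5.2,0,0],"delta_rot": [0,0,0],"hand": -1},
    {"xyz": [5.2,0,0],"delta_rot": [0,0,0],"hand": -1},
    {"xyz": [5.2,0,0],"delta_rot": [0,0,0],"hand": -1}
  ]
}}

```text
clock: 23.87
tcp_pos: [0.5293, 0.0907, 0.0097]
orientation: [0.613, 0.354, 0.612, -0.352]
force: [0.3, -0.9, -1.1]
width: 0.0323
```

```bash
python3 st.py
```

```text
23.8667 [ 0.3 -0.9 -1.1] [ 0.006 -0.033 -0.027] [-0.69  0.55  0.56  2.01 -0.45  0.7  -0.89]
[0.52934671 0.09066478 0.00971619] jaw -59.89148980064328 0.03228465870053762
```

Call:
{"name": "step_arm", "arguments": {
  "steps": [
    {"xyz": [-2,0,0],"delta_rot": [0,0,0],"hand": -1},
    {"xyz": [-6,0,0],"delta_rot": [0,0,0],"hand": -1},
    {"xyz": [-10,0,0],"delta_rot": [0,0,0],"hand": -1},
    {"xyz": [-14,0,0],"delta_rot": [0,0,0],"hand": -1},
    {"xyz": [-15,0,0],"delta_rot": [0,0,0],"hand": -1},
    {"xyz": [-15,0,0],"delta_rot": [0,0,0],"hand": -1}
  ]
}}

```text
clock: 24.37
tcp_pos: [0.5307, 0.0911, 0.1622]
orientation: [0.614, 0.355, 0.611, -0.35]
force: [0.4, -0.0, -1.2]
width: 0.0327
```

```bash
python3 go.py .4864 -.2445 .16 -60.1
```

```text
24.3667 [ 0.4 -0.  -1.2] [-0.003 -0.07   0.036] [-0.83  0.33  0.72  1.9  -0.26  0.99 -1.05]
[0.53069552 0.09105791 0.16222433] jaw -59.88129882256335 0.03273078838821897
[ 0.0078  0.0036 -1.    ] cm [  0.07 -20.67  26.8 ]
rot x 0.22
```

Call:
{"name": "step_arm", "arguments": {
  "steps": [
    {"xyz": [0,-2.3,3],"delta_rot": [0,0,0],"hand": -1},
    {"xyz": [0,-4.7,6.2],"delta_rot": [0,0,0],"hand": -1},
    {"xyz": [0,-7.2,9.4],"delta_rot": [0,0,0],"hand": -1},
    {"xyz": [0,-9.7,12.6],"delta_rot": [0,0,0],"hand": -1},
    {"xyz": [0,-12.2,15.8],"delta_rot": [0,0,0],"hand": -1},
    {"xyz": [0,-14.7,19],"delta_rot": [0,0,0],"hand": -1},
    {"xyz": [0,-17,22],"delta_rot": [0,0,0],"hand": -1},
    {"xyz": [0,-19,24.6],"delta_rot": [0,0,0],"hand": -1}
  ]
}}

```text
clock: 25.03
tcp_pos: [0.4847, -0.2197, 0.1565]
orientation: [0.611, 0.353, 0.613, -0.354]
force: [0.8, 0.6, -0.9]
width: 0.0321
```

Call:
{"name": "step_arm", "arguments": {
  "steps": [
    {"xyz": [0,-1,1.2],"delta_rot": [0,0,0],"hand": -1},
    {"xyz": [0,-1.7,2.2],"delta_rot": [0,0,0],"hand": -1},
    {"xyz": [0,-1.7,2.2],"delta_rot": [0,0,0],"hand": -1},
    {"xyz": [0,-1.7,2.2],"delta_rot": [0,0,0],"hand": -1},
    {"xyz": [0,-1.7,2.2],"delta_rot": [0,0,0],"hand": -1}
  ]
}}

```text
clock: 25.45
tcp_pos: [0.483, -0.2434, 0.1571]
orientation: [0.612, 0.353, 0.614, -0.352]
force: [-0.3, 0.2, -0.4]
width: 0.0325
```

```bash
python3 go.py .4864 -.2445 .16 -60.1
python3 - <<'E'
from h import *
p=vision.snapshot('wrist'); cv2.imwrite('pics/n3.png',p['img'])
for r in vision.silhouettes('block_red',p)[:1]:
    m=r['pixels']; top=np.argwhere(m)[:,0].min(); print(r['confidence'],m.sum(),top)
for r in vision.silhouettes('nest_red',p)[:1]: print(fithull(p,r['pixels'],NEST,[.4864,-.2445,.52],top-3),r['pixels'].sum())
c=proj(p,[.4864,-.2445,.004])[0]; print(c); x,y=c.astype(int)-20
hsv=cv2.cvtColor(p['img'],cv2.COLOR_BGR2HSV)[y:y+40,x:x+40]
M=cv2.inRange(hsv,(0,120,50),(9,255,255))|cv2.inRange(hsv,(172,120,50),(180,255,255)); k,l,st,cc=cv2.connectedComponentsWithStats(M)
for i in range(1,k):
    if st[i,4]>100: u=cc[i]+[x,y]; print(st[i],u,onz(p,u,.004))
s=robot.state(); zt=s['tcp_pos'][2]-.0097
B=[box(-.027,.027,-.017,.017,zt,zt+.024)]
v,c=fithull(p,m,B,[*s['tcp_pos'][:2],.522]); d=v[:2]-s['tcp_pos'][:2]; print('block in hand',v,c,'along length mm',1e3*(d@[np.cos(v[2]),np.sin(v[2])]),'across',1e3*(d@[-np.sin(v[2]),np.cos(v[2])]))
E
```

```text
25.45 [-0.3  0.2 -0.4] [-0.046 -0.     0.044] [-0.25  0.37  0.8   1.9  -0.31  1.   -0.36]
[ 0.48297838 -0.2434322   0.15707369] jaw -59.81595555024314 0.032516974933917794
[-0.0019  0.0017 -1.    ] cm [-0.29  0.24  0.26]
rot x 0.28
0.84 9562 226
(array([ 0.4867, -0.2446,  0.526 ]), np.float64(0.016)) 4389
[282.28096441 194.74115511]
[ 11  23  20   8 111] [282.34234234 200.27927928] [ 0.48195501 -0.24717368]
block in hand [ 0.4827 -0.2429  0.5288] 0.047 along length mm -0.4752706764194194 across 0.9684884586717594
```

Call:
{"name": "step_arm", "arguments": {
  "steps": [
    {"xyz": [3,0.35,0.27],"delta_rot": [0.2,0,0],"hand": -1},
    {"xyz": [6,0.35,0.27],"delta_rot": [0.2,0,0],"hand": -1},
    {"xyz": [9,0.35,0.27],"delta_rot": [0.2,0,0],"hand": -1},
    {"xyz": [10,0.35,0.27],"delta_rot": [0.2,0,0],"hand": -1},
    {"xyz": [10,0.35,0.27],"delta_rot": [0.2,0,0],"hand": -1},
    {"xyz": [10,0.35,0.27],"delta_rot": [0.2,0,0],"hand": -1}
  ]
}}

```text
clock: 26.1
tcp_pos: [0.4881, -0.2457, 0.0588]
orientation: [0.612, 0.354, 0.612, -0.354]
force: [0.3, -0.5, -0.5]
width: 0.0323
```

```bash
python3 go.py .4874 -.2440 .0137 -60
```

```text
26.1 [ 0.3 -0.5 -0.5] [ 0.035 -0.017 -0.02 ] [-0.16  0.51  0.7   1.96 -0.45  0.82 -0.26]
[ 0.48807066 -0.24565698  0.05876641] jaw -60.06679836625829 0.03228952041458529
[ 2.e-04 -2.e-04 -1.e+00] cm [ 4.51  0.02 -0.18]
rot x -0.07
```

Call:
{"name": "step_arm", "arguments": {
  "steps": [
    {"xyz": [0.5,0.1,-0.15],"delta_rot": [0,0,0],"hand": -1},
    {"xyz": [1.3,0.1,-0.15],"delta_rot": [0,0,0],"hand": -1},
    {"xyz": [2.1,0.1,-0.15],"delta_rot": [0,0,0],"hand": -1},
    {"xyz": [2.9,0.1,-0.15],"delta_rot": [0,0,0],"hand": -1},
    {"xyz": [3.6,0.1,-0.15],"delta_rot": [0,0,0],"hand": -1},
    {"xyz": [4.1,0.1,-0.15],"delta_rot": [0,0,0],"hand": -1},
    {"xyz": [4.3,0.1,-0.15],"delta_rot": [0,0,0],"hand": -1},
    {"xyz": [4.4,0.1,-0.15],"delta_rot": [0,0,0],"hand": -1}
  ]
}}

```text
clock: 26.77
tcp_pos: [0.4873, -0.2438, 0.0137]
orientation: [0.612, 0.354, 0.613, -0.354]
force: [-2.6, 1.5, 3.6]
width: 0.0323
```

```bash
python3 go.py .4874 -.2440 .0137 -60
```

```text
26.7667 [-2.6  1.5  3.6] [0.251 0.356 0.014] [-0.12  0.58  0.64  1.99 -0.51  0.74 -0.21]
[ 0.48731078 -0.24377103  0.01366331] jaw -60.10019496299405 0.032288549264468426
[-1.2e-03  6.0e-04 -1.0e+00] cm [-0.   -0.    0.02]
rot x -0.1
```

It is seated with light contact. I'll release, rise and look.

Call:
{"name": "step_arm", "arguments": {
  "steps": [
    {"xyz": [0,0,0],"delta_rot": [0,0,0],"hand": -1},
    {"xyz": [0,0,0],"delta_rot": [0,0,0],"hand": 0},
    {"xyz": [0,0,0],"delta_rot": [0,0,0],"hand": 0.4},
    {"xyz": [0,0,0],"delta_rot": [0,0,0],"hand": 0.4},
    {"xyz": [-1,0,0],"delta_rot": [0,0,0],"hand": 0.4},
    {"xyz": [-4,0,0],"delta_rot": [0,0,0],"hand": 0.4},
    {"xyz": [-8,0,0],"delta_rot": [0,0,0],"hand": 1},
    {"xyz": [-12,0,0],"delta_rot": [0,0,0],"hand": 1}
  ]
}}

```text
clock: 27.43
tcp_pos: [0.4869, -0.2439, 0.1357]
orientation: [0.611, 0.354, 0.613, -0.355]
force: [1.4, 0.2, 0.9]
width: 0.0816
```

Call:
{"name": "step_arm", "arguments": {
  "steps": [
    {"xyz": [-4,0,0],"delta_rot": [0,0,0],"hand": 1},
    {"xyz": [-8,0,0],"delta_rot": [0,0,0],"hand": 1},
    {"xyz": [-8,0,0],"delta_rot": [0,0,0],"hand": 1},
    {"xyz": [-8,0,0],"delta_rot": [0,0,0],"hand": 1}
  ]
}}

```text
clock: 27.77
tcp_pos: [0.4893, -0.2448, 0.2175]
orientation: [0.614, 0.355, 0.61, -0.353]
force: [-0.5, -0.0, -1.4]
width: 0.0853
```

```bash
python3 st.py
python3 - <<'E'
from h import *
p=vision.snapshot('wrist'); s=vision.snapshot('side'); P=[.487,-.2435,.02],
def crop(p,X,w,h,f):
    x,y=np.clip(proj(p,X)[0].astype(int)-[w//2,h//2],0,[560-w,420-h]); return cv2.resize(p['img'][y:y+h,x:x+w],None,fx=f,fy=f,interpolation=cv2.INTER_CUBIC)
a=crop(p,[.487,-.2435,.02],130,130,3); b=crop(s,[.536,.2546,.03],100,130,3)[:390]
c=crop(s,[.555,-.215,.02],195,90,2)
im=np.zeros((570,690,3),np.uint8); im[:390,:390]=a; im[:390,390:690]=b; im[390:570,:390]=c
cv2.imwrite('pics/end.png',im)
for q in('bottle','tin','brush'): print(q,[(onz(s,np.array(r['at'])*[560,420],0).round(3),round(r['confidence'],2)) for r in vision.mark_of(q,s)[:1]])
E
```

```text
27.7667 [-0.5 -0.  -1.4] [0.012 0.012 0.063] [-0.3   0.31  0.85  1.82 -0.26  1.12 -0.41]
[ 0.48928114 -0.24484487  0.21747917] jaw -60.09852041598033 0.0852596404123429
bottle [(array([ 0.656, -0.006]), 0.61)]
tin [(array([0.407, 0.002]), 0.79)]
brush [(array([ 0.627, -0.196]), 0.65)]
```

View pics/end.png

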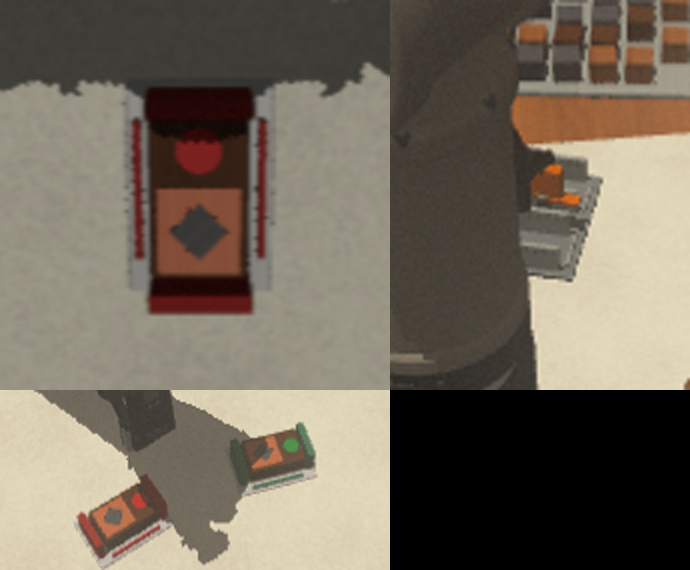

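Both blocks lie flat between their cheeks: red at (200,205) and green at (275,452) in the composite. The rack is empty and its bar still lies along x at (558,195). The brush detection landed on the green nest, so I'll check the bystanders again from the scene camera and then hand in.

Run:
```python
from h import *
s=vision.snapshot('scene')
for q in('bottle','tin','brush'): print(q,[(onz(s,np.array(r['at'])*[560,420],0).round(3),round(r['confidence'],2)) for r in vision.mark_of(q,s)[:2]])
print(ticket.finish_job())
```

```text
bottle [(array([ 0.66 , -0.001]), 0.7)]
tin [(array([0.405, 0.01 ]), 0.73)]
brush [(array([0.759, 0.067]), 0.62)]
the job is handed in; nothing more can be done
None
```

The job is handed in after about 28 s of robot time. I turned the orange button anticlockwise to its stop, where the moment rose to about 1 N·m, and left it open. I then set each block down once and regripped it, and released both in their nests: green in the green nest and red in the red nest.

- **Blocks:** the last pictures show both face up and flat between the cheeks, and the gripper is clear at 0.22 m.
- **Button:** in the final side view the arm hid part of the rack. The part in view showed the bar still along the rack's x.
- **Bystanders:** bottle, tin and brush read within about 1 cm of their starting positions from the scene camera, which is within the detector's scatter. The side camera's brush detection landed on the green nest, a mislabel, so I re-checked from the scene camera.
- **Red block:** the camera and the grasp records disagreed by about 1.5 mm on where it sat lengthwise in the hand. I aimed between the two; the lengthwise play is 2.5 mm at each end.

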